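# Open the tea chest whose catch may be on

### The job

Open the bamboo tea chest on the breakfast bar so that the tea can be reached. Before touching the brass catch, tug the lid up by its steel pull: if the catch holds it, do not force it, but let the lid down, slide the brass catch across to its other end and take the pull again. Raise the lid gently all the way onto its stop and finish there still holding it open by the pull, since it falls shut by itself; leave everything else on the bar standing where it is.

Things in the scene. Friction and masses are not known exactly. Their poses are not given: they have to be found in the camera images.
- chest: Bamboo tea chest, fixed to the bar, 180 (x) x 260 (y) x 95 mm high without its lid. Origin: centre of its underside; its front, with pull and catch, looks along its -x; z up. It stands anywhere on the bar before the robot, turned by up to 0.3 rad.
- lid (a joint): Angle of the chest's lid (12 mm bamboo, 0.4 kg in all, on top of the chest), rad: 0 shut, 1.05 fully open on its stop. It hinges along the top rear edge, opens upward, swings freely and falls shut from any angle when let go. When caught it still rises about 0.05 rad (11 mm at the pull), then is held hard.
- lid_pull (a point): Centre of the lid's steel T-shaped pull: round-ended crossbar 14 mm thick, 28 mm long along the chest's y, on an 8 mm wide stem, 42 mm ahead of the lid's front edge. Lid shut: at (-137, -60, 101) mm in the chest's frame, 227 mm from the hinge line, clear below down to 60 mm above the bar. Pinched from above by the crossbar's ends, it turns between the fingers as the lid swings. About 2 N lifts it.
- lid_hinge (a point): Fixed point on the lid's hinge line, level along the chest's y with the pull: at (90, -60, 95) mm in the chest's frame. The hinge line runs along the chest's y.
- catch (a joint): Position of the brass slide catch, m: 0 at its end towards the chest's -y, 0.018 at its end towards +y. A weak over-centre spring (2 N) snaps it to the nearer end; it may start at either. One end locks the lid, the other frees it; which is which differs from chest to chest and cannot be seen, only felt by tugging the lid.
- catch_tab (a point): Grip point on the catch's upright brass tab, which is 12 x 12 mm and stands 36 mm in front of the chest's front face; its top is 12 mm above this point. The point is at (-126, 61 to 79, 104) mm in the chest's frame, and moves along the chest's y with the catch; the tab is free on both sides down to 78 mm above the bar.
- teapot: White ceramic teapot with hinged lid, 140 mm in diameter, 130 mm high, beside the chest on its +y side; origin centre of the underside, spout towards its +y. To be left alone.
- tray: Bamboo tray 180 x 220 x 22 mm beside the chest on its -y side; origin centre of the underside. To be left alone.
- cup_a: White espresso cup 60 mm in diameter, 55 mm high, in front of the chest; origin centre of the underside. To be left alone.
- cup_b: White espresso cup like the other, standing on the tray; origin centre of the underside. To be left alone.
- strainer: Steel tea strainer, bowl 68 mm in diameter and 26 mm high, handle along its +x to 120 mm, in front of the chest on its +y side; origin under the bowl's centre. To be left alone.
- jar: White sugar jar with a wooden cap, 68 mm in diameter, 100 mm high, standing on the tray; origin centre of the underside. To be left alone.
- lamp: Battery lamp, frosted glass on an aluminium foot with a small toggle switch, 104 mm in diameter, 175 mm high, at the left of the bar; origin centre of the underside. To be left alone.

How it is judged (in metres and radians):
On the way, in this order (a step that is already met when the one before it is completed fails the run):
1. the lid has been tugged up by the pull, the catch not yet moved (value of joint lid above 0.025 rad and contact force between the fingers and lid above 0.3 N and distance of catch_tab from where it was at the start of the episode below 0.006 m), for 0.05 s.
2. the lid is up on its stop (value of joint lid above 1 rad), for 0.2 s.
At the end, for the whole second after the job is handed in: The lid is at more than 1.0 rad (its stop is at 1.05), at rest (under 0.1 rad/s), held by the fingers (over 0.5 N) at its pull (TCP within 40 mm of its centre), through the last second (value of joint lid above 1 rad and velocity of joint lid between -0.1 and 0.1 rad/s and contact force between the fingers and lid above 0.5 N and distance between the grasp point and lid_pull below 0.04 m); the arm keeps its last pose, push and grip.
It fails at once if the lid struck its stop hard (over 0.8 rad/s near the stop) (value of joint lid above 0.97 rad and velocity of joint lid above 0.8 rad/s).
It fails at once if the caught lid was forced (over 60 N on the catch) (contact force between lid and catch above 60 N).
It fails at once if another thing on the bar was shifted by more than 25 mm or tipped (distance of any of teapot, tray, cup_a, cup_b, strainer, jar, lamp from where it was at the start of the episode above 0.025 m or angle between any of teapot, tray, cup_a, cup_b, strainer, jar, lamp's own z axis and vertical above 0.3 rad).
It also fails if it takes over 58 s, if anything falls off the work surface, if the arm or the gripper's body presses on something with over 40 N, if the wrist force passes 120 N, or if a joint passes its speed limit or range.

### The arm

A 6-joint arm with a two-finger parallel gripper is mounted at the origin on the work surface. World frame = base frame: x ahead of the robot, y to its left, z up, the work surface at z = 0. Lengths are in mm, angles in rad, forces in N, time in s.
With the tool pointing down it reaches from about 350 to 875 mm from the base axis. Payload 4.2 kg.
Tool frame: the origin (TCP) lies between the finger pads, 19 mm behind the fingertips; this is the grasp point; z points along the fingers, y is the line along which they close (so a half turn about z gives the same grasp; the last joint's range is limited). The gripper opens to 85 mm and grips with 20 to 120 N. Pads are 22 mm wide; open, the fingers measure 114 mm over their backs; the gripper's body (76 mm by 85 mm) begins 54 mm behind the grasp point. The pads swing forward as they close: fully open they stand 13 mm farther back than shut.
Start: joints at [-0.978, 0.385, 0.008, 0, -1.194, -0.259], TCP at [204.787, -590.476, 250.012] pointing down, gripper open.
Joint ranges: [-3.14, 3.14], [-1.21, 2.06], [-1.07, 1.41], [-3.16, 2.05], [-2.99, -0.16], [-3.1, 3.1]. Speed limits (rad/s): [2.79, 2.79, 3.14, 3.14, 3.14, 3.14].

### API

Orientations are given as a unit quaternion [x, y, z, w].
In Python, from bench import * gives the robot as it stands.
- The arm moves only by the tool arm_command, never from a script. Its argument "steps" is one flat list of numbers, 4 for each row, row after row: the shift along the tool's x, y, z in m, then the turn about the tool's z in rad. In form: [tx, ty, tz, roll, tx, ty, tz, roll, ...]. A call has 1 to 20 rows; each row shifts and turns the commanded pose from where the row before left it, along the tool's axes as they then stand; what a row does not reach is not made up. A row lasts 1/8 s, in which the tool goes at most 62.5 mm and 10.7 degrees, less where a joint would pass 70% of its speed; a pose out of reach is approached as far as the arm can. A call with a gripper value outside its range is refused whole. "grip" is the finger opening in m, from 0 to 0.0854, set as the call begins (left out, the last holds). The fingers move at their own pace and stop on an object; the grip force is fixed at half the most. Time passes only in rows, so rows that do not move let the fingers close. It gives the time, the measured TCP pose, the force, the opening and the grip force at its end, in the units of the state.
- read_state(): the state, without advancing time (a new reading comes with each control period).
- get_image(name): name is "scene" or "side" or "wrist"; returns the picture (384x512x3 uint8, red, green, blue); there is no depth.
- get_calibration(name): a dict with "camera_matrix" (3x3 intrinsics, pixels), "cam_to_world" (4x4, takes a point from camera to world coordinates). Camera axes: x right, y down, z forward; pixel columns grow to the right and rows downward; lengths in mm; the calibration is good to about 2 mm. A picture is of the moment at which its call begins: read the wrist's pose just before it. get_calibration takes no time and is no camera call; for the wrist camera it gives the pose at the moment of the call.
- job_done(): hands the job in; it is judged then, once.
The state is a dict: "clock": time; "joints": joint angles; "joint_vel": joint speeds; "joint_efforts": joint torques, N m; "position": TCP position; "ee_rot": TCP orientation; "contact_force": force on the tool from outside, world axes, zero at the start; "wrist_torque": the same for the moment, N m; "gripper_width": finger opening in mm; "grasp_force": force on a finger pad.
Only numpy, scipy, OpenCV 4.12 (cv2) and the standard library are available. Lean on these libraries where they do the work, as an engineer would, in place of code of your own. Each camera call takes 0.05 s, during which the arm holds its last target. There are 200 camera calls.

## Working session

There is one attempt and no reset: what is moved stays moved. The work goes in short steps, Python scripts to look and compute and a tool call to move; the robot and the scene stay as the last step left them, time stands still between calls to the robot, and variables do not carry over. Pictures are saved under pics/ and viewed, at most 10 in all, crops included, and the job is handed in when it is done.

Besides the shell and the picture viewer there is one more tool, called after "Request:" by a JSON object that holds its "api" and its "payload". arm_command: Moves the arm, as the interface text tells. Its arguments: {"type":"object","properties":{"steps":{"type":"array","items":{"type":"number"}},"grip":{"type":"number"}},"required":["steps"]}

```bash
mkdir -p pics
python3 - <<'E'
from bench import *
import cv2
for n in("scene","side"):
    im=get_image(n)[:,:,::-1]; cv2.imwrite(f"pics/{n}0.png",cv2.resize(im,(800,600),interpolation=cv2.INTER_CUBIC))
    c=get_calibration(n); print(c["camera_matrix"],c["cam_to_world"])
s=read_state();print(s)
E
```

```text
[[383.95759945   0.         255.24174201]
 [  0.         383.95759945 188.6302093 ]
 [  0.           0.           1.        ]] [[ 8.48929767e-01  3.26969953e-01 -4.15221508e-01  9.84665618e+02]
 [ 5.28362234e-01 -5.43367123e-01  6.52369159e-01 -7.23880373e+02]
 [-1.23126035e-02 -7.73202961e-01 -6.34039100e-01  8.29377057e+02]
 [ 0.00000000e+00  0.00000000e+00  0.00000000e+00  1.00000000e+00]]
[[372.86279104   0.         256.52267496]
 [  0.         372.86279104 193.55859065]
 [  0.           0.           1.        ]] [[-8.26988178e-01 -4.09406641e-01  3.85326818e-01  1.30224708e+02]
 [-5.61914730e-01  5.79327565e-01 -5.90450175e-01  6.47892376e+02]
 [ 1.85037756e-02 -7.04816129e-01 -7.09148669e-01  8.15253602e+02]
 [ 0.00000000e+00  0.00000000e+00  0.00000000e+00  1.00000000e+00]]
{'clock': 0.1, 'joints': array([-9.78402606e-01,  3.85498014e-01,  6.75775415e-03, -4.20760679e-04,
       -1.19404352e+00, -2.58612900e-01]), 'joint_vel': array([-6.55760373e-04,  6.10324599e-05,  2.32776242e-03,  2.28453250e-03,
       -3.00856476e-04,  5.25664076e-04]), 'joint_efforts': array([-7.72753847e-04, -3.93320310e+01,  1.88927543e+01,  4.19788510e+00,
       -2.60494249e-03,  7.08824743e-06]), 'position': array([ 204.61800018, -590.03162874,  249.02013826]), 'ee_rot': array([-1.66040170e-01,  9.86118470e-01,  9.85834780e-04, -2.32078182e-04]), 'contact_force': array([-0.43342581, -0.14205069, -0.21178349]), 'wrist_torque': array([ 0.00940869, -0.00839113,  0.00959548]), 'grasp_force': 0.0, 'gripper_width': 85.60556214798764}
```

View pics/scene0.png

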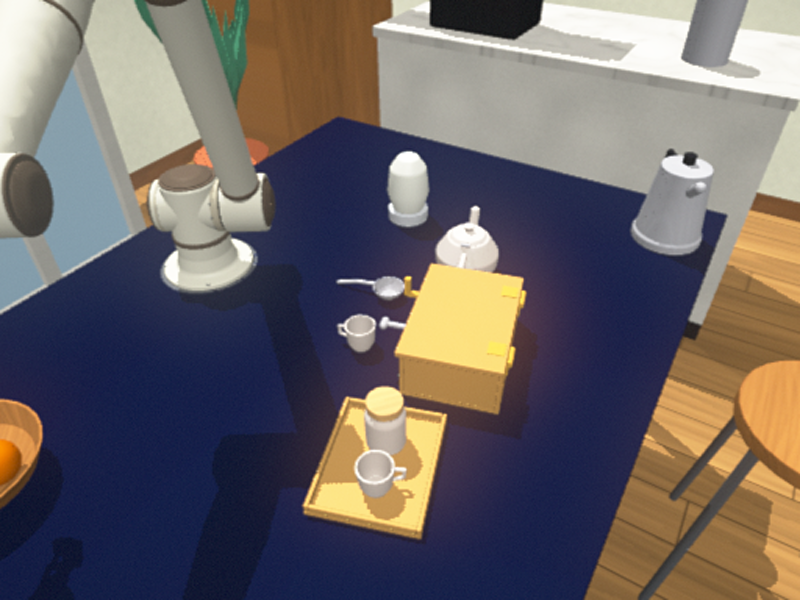

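View pics/side0.png

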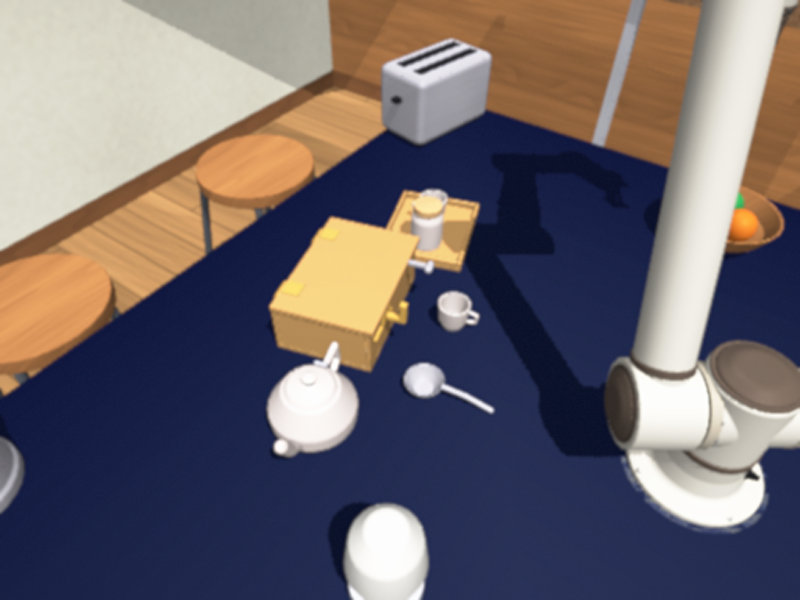

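The scene view shows the chest lid with corners near (433,267), (522,276), (400,354) and (503,362), the pull at (384,323) and the tab top at (408,280). In the side view the pull is at (429,267) and the tab at (404,305).

```bash
cat > h.py <<'E'
from bench import *
import cv2, numpy as np
from scipy.optimize import least_squares
def ray(c,uv):
    d=c["cam_to_world"][:3,:3]@np.linalg.inv(c["camera_matrix"])@np.array([uv[0],uv[1],1.]); return c["cam_to_world"][:3,3],d
def onz(c,uv,z):
    o,d=ray(c,uv); return o+d*(z-o[2])/d[2]
def proj(c,P):
    T=np.linalg.inv(c["cam_to_world"]); p=c["camera_matrix"]@(T[:3,:3]@P+T[:3,3]); return p[:2]/p[2]
def c2w(q,p): # chest->world
    c,s=np.cos(q[2]),np.sin(q[2]); return np.array([q[0]+c*p[0]-s*p[1],q[1]+s*p[0]+c*p[1],p[2]])
def fit(obs,q0):
    return least_squares(lambda q:np.concatenate([proj(c,c2w(q,P))-uv for c,uv,P in obs]),q0,loss="soft_l1")
E
python3 - <<'E'
from h import *
k=.64
A=get_calibration("scene");B=get_calibration("side")
FP,FN,RP,RN=[-90,130,107],[-90,-130,107],[90,130,107],[90,-130,107]
pull=[-137,-60,101]
obs=[(A,u,P) for u,P in [((433,267),FP),((400,354),FN),((522,276),RP),((385,323),pull)]]+[(B,u,P) for u,P in [((418,236),FN),((332,219),RN),((372,331),FP),((429,267),pull)]]
obs=[(c,np.array(u)*k,np.array(P,float)) for c,u,P in obs]
r=fit(obs,[600,0,0]);print(r.x,r.fun.reshape(-1)[:8] if 0 else np.array([proj(c,c2w(r.x,P))-u for c,u,P in obs]).round(1))
for y in(61,79):
    P=c2w(r.x,[-126,y,116]);print(y,P,proj(A,P)/k,proj(B,P)/k)
for n,c,uv,z in[("cupA",A,(361,335),40),("cupA",B,(455,300),50),("str",B,(425,380),20),("strH",B,(490,409),20),("jar",A,(386,402),122),("pot",B,(309,378),125)]: print(n,onz(c,np.array(uv)*k,z).round())
print("pull",c2w(r.x,pull),"tab",c2w(r.x,[-126,61,104]))
W=get_calibration("wrist");s=read_state();print(W["cam_to_world"].round(2),W["camera_matrix"][0,0])
E
```

```text
[6.41238327e+02 4.07051653e+01 2.92770972e-01] [[-0.3 -2.2]
 [-0.6 -1.6]
 [ 0.1  0.6]
 [-0.5 -0.1]
 [-1.  -0.1]
 [-1.3 -0.9]
 [-0.2 -0.3]
 [ 0.7 -0.6]]
61 [502.99491081  62.74507779 116.        ] [406.79497647 277.57644273] [405.30440015 303.16791916]
79 [497.79999577  79.97913877 116.        ] [409.09392748 272.14149376] [402.13392315 310.42995303]
cupA [470. -53.  40.]
cupA [467. -53.  50.]
str [424. 116.  20.]
strH [305. 105.  20.]
jar [ 641. -225.  122.]
pot [528. 281. 125.]
pull [527.38435795 -56.28078019 101.        ] tab [502.99491081  62.74507779 104.        ]
[[-3.3000e-01  9.0000e-01  2.7000e-01  1.3521e+02]
 [ 9.5000e-01  3.1000e-01  1.0000e-01 -6.1413e+02]
 [ 0.0000e+00  2.9000e-01 -9.6000e-01  3.7192e+02]
 [ 0.0000e+00  0.0000e+00  0.0000e+00  1.0000e+00]] 327.43837697285437
```

Request:
{"api": "arm_command", "payload": {"steps": [0,0,0,0.04,-0.029,0.026,0.002,0,-0.029,0.026,0.002,0,-0.029,0.026,0.002,0,-0.029,0.026,0.002,0,-0.029,0.026,0.002,0,-0.029,0.026,0.002,0,-0.029,0.026,0.002,0,-0.029,0.026,0.002,0,-0.029,0.026,0.002,0,-0.029,0.026,0.002,0,-0.029,0.026,0.002,0,-0.029,0.026,0.002,0,-0.029,0.026,0.002,0,-0.029,0.026,0.002,0,-0.029,0.026,0.002,0,-0.029,0.026,0.002,0,0,0,0,0,0,0,0,0], "grip": 0.0854}}

```text
clock: 2.48
position: [527.9, -58.0, 217.6]
ee_rot: [-0.146, 0.989, 0.0, -0.001]
contact_force: [-0.3, -0.8, -0.3]
gripper_width: 85.9
grasp_force: 0.0
```

Run:
```python
from h import *
im=get_image("wrist")[:,:,::-1];W=get_calibration("wrist");s=read_state();print(s["position"],s["ee_rot"],s["clock"])
np.savez("w1.npz",K=W["camera_matrix"],T=W["cam_to_world"])
cv2.imwrite("pics/w1.png",cv2.resize(im,(800,600),interpolation=cv2.INTER_CUBIC))
q=[641.2,40.7,.2928]
for P in([-137,-60,101],[-126,61,116],[-126,79,116],[-90,130,107],[-90,-130,107]):print(P,proj(W,c2w(q,P))/.64)
```

```text
[527.82342876 -58.40122035 217.75490746] [-1.46111119e-01  9.89268066e-01  3.00769214e-05 -4.82597190e-04] 2.525
[-137, -60, 101] [402.94982312 301.90008225]
[-126, 61, 116] [661.42013959 333.62875919]
[-126, 79, 116] [699.81286036 333.6096103 ]
[-90, 130, 107] [778.46763655 394.04743666]
[-90, -130, 107] [264.31524121 394.37793324]
```

View pics/w1.png

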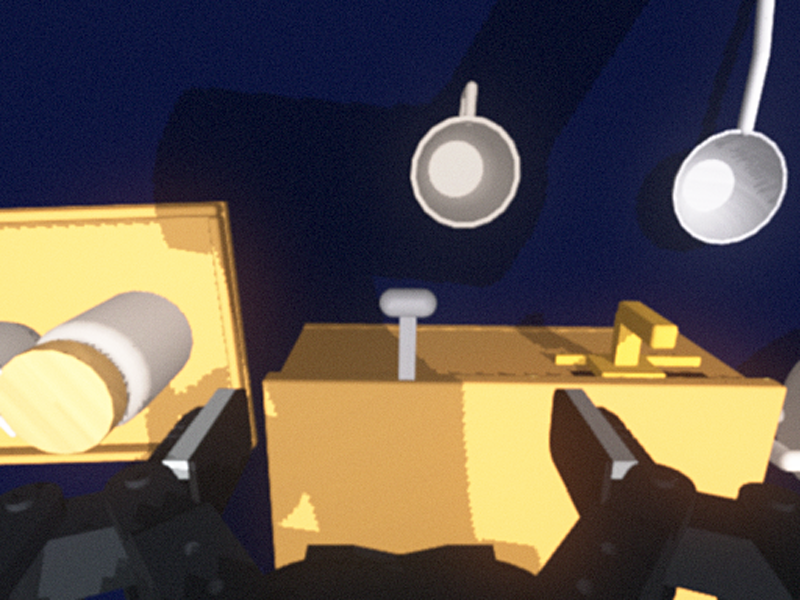

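The wrist view puts the pull at (408,302), 2.5 mm to +y of prediction. The tab top is at (664,331), so the catch is at its -y end (0).

Request:
{"api": "arm_command", "payload": {"steps": [0,0.004,0.018,0,0,0,0.018,0,0,0,0.018,0,0,0,0.018,0,0,0,0.018,0,0,0,0.018,0,0,0,0.006,0,0,0,0.004,0,0,0,0,0]}}

```text
clock: 3.65
position: [527.4, -54.3, 100.4]
ee_rot: [-0.146, 0.989, -0.0, 0.0]
contact_force: [0.0, 0.0, 0.1]
gripper_width: 85.4
grasp_force: 0.0
```

Request:
{"api": "arm_command", "payload": {"steps": [0,0,0,0,0,0,0,0,0,0,0,0,0,0,0,0], "grip": 0.015}}

```text
clock: 4.15
position: [527.4, -54.0, 100.5]
ee_rot: [-0.147, 0.989, -0.0, 0.0]
contact_force: [-1.3, 1.1, 3.9]
gripper_width: 24.1
grasp_force: 58.5
```

Request:
{"api": "arm_command", "payload": {"steps": [0,0,-0.002,0,0,0,-0.002,0,0,0,-0.002,0,0,0,-0.002,0,0,0,0,0]}}

```text
clock: 4.78
position: [527.7, -54.0, 108.2]
ee_rot: [-0.146, 0.989, 0.0, 0.001]
contact_force: [2.9, 0.6, -2.6]
gripper_width: 24.3
grasp_force: 58.9
```

Run:
```python
from h import *
im=get_image("wrist")[:,:,::-1]
cv2.imwrite("pics/w2.png",cv2.resize(im,(800,600),interpolation=cv2.INTER_CUBIC))
print(read_state()["contact_force"])
```

```text
[ 3.70958651  0.38122494 -2.43795741]
```

View pics/w2.png

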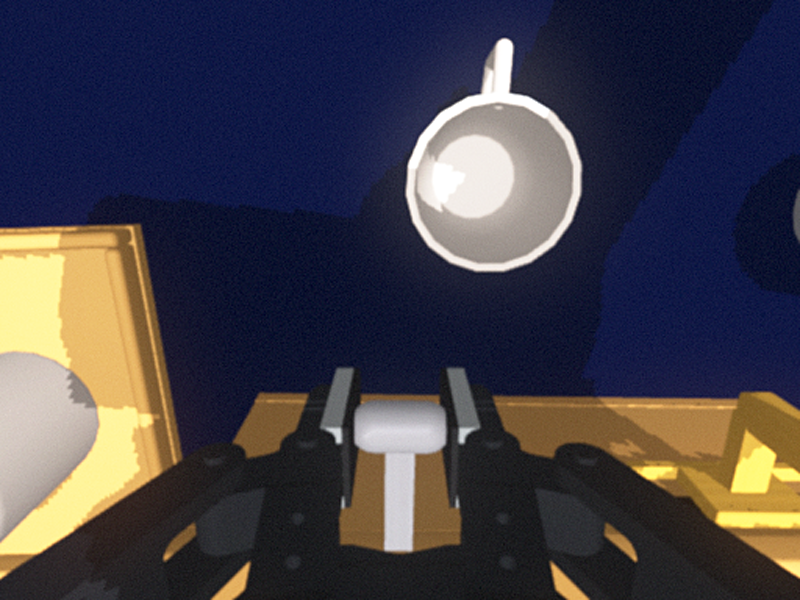

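The crossbar sits squarely between the pads at (400,427). I'll tug a little further to feel the catch.

Request:
{"api": "arm_command", "payload": {"steps": [0,0,-0.002,0,0,0,-0.002,0,0,0,0,0]}}

```text
clock: 5.2
position: [527.8, -53.9, 112.0]
ee_rot: [-0.146, 0.989, 0.0, 0.001]
contact_force: [5.3, 0.8, -5.6]
gripper_width: 24.1
grasp_force: 59.1
```

Request:
{"api": "arm_command", "payload": {"steps": [0,0,-0.001,0,0,0,-0.001,0,0,0,0,0]}}

```text
clock: 5.58
position: [527.9, -53.9, 113.0]
ee_rot: [-0.146, 0.989, 0.0, 0.001]
contact_force: [7.4, 0.9, -11.0]
gripper_width: 23.9
grasp_force: 59.4
```

Request:
{"api": "arm_command", "payload": {"steps": [0,0,-0.001,0,0,0,-0.001,0,0,0,0,0]}}

```text
clock: 5.95
position: [527.9, -53.9, 114.0]
ee_rot: [-0.146, 0.989, 0.0, 0.001]
contact_force: [9.0, -0.8, -16.8]
gripper_width: 24.4
grasp_force: 59.6
```

Force climbs to 17 N at about 13 mm, so the catch holds the lid. I'll let it down, release, and move to the tab.

Request:
{"api": "arm_command", "payload": {"steps": [0,0,0.004,0,0,0,0.004,0,0,0,0.004,0,0,0,0.004,0,0,0,0,0]}}

```text
clock: 6.58
position: [527.4, -54.1, 100.6]
ee_rot: [-0.147, 0.989, -0.0, 0.0]
contact_force: [1.1, 2.5, 1.7]
gripper_width: 23.8
grasp_force: 60.8
```

Request:
{"api": "arm_command", "payload": {"steps": [0,0,0,0,0,0,0,0,0,0,0,0,0,0,-0.02,0,0,0,-0.02,0,0,0,-0.02,0,-0.002,0.0242,0,0,-0.002,0.0242,0,0,-0.002,0.0242,0,0,-0.002,0.0242,0,0,-0.002,0.0242,0,0,0,0,0,0,0,0,0,0], "grip": 0.06}}

```text
clock: 8.2
position: [501.6, 64.2, 159.9]
ee_rot: [-0.146, 0.989, -0.0, -0.0]
contact_force: [0.8, 0.8, -0.2]
gripper_width: 60.2
grasp_force: 0.0
```

Run:
```python
from h import *
im=get_image("wrist")[:,:,::-1];W=get_calibration("wrist")
cv2.imwrite("pics/w3.png",cv2.resize(im,(800,600),interpolation=cv2.INTER_CUBIC))
p=read_state()["position"]
for z in(92,104,116):print(z,proj(W,np.array([p[0],p[1],z]))/.64)
```

```text
92 [398.52259561 337.39877686]
104 [398.4960047  348.88844619]
116 [398.46603765 361.83691233]
```

View pics/w3.png

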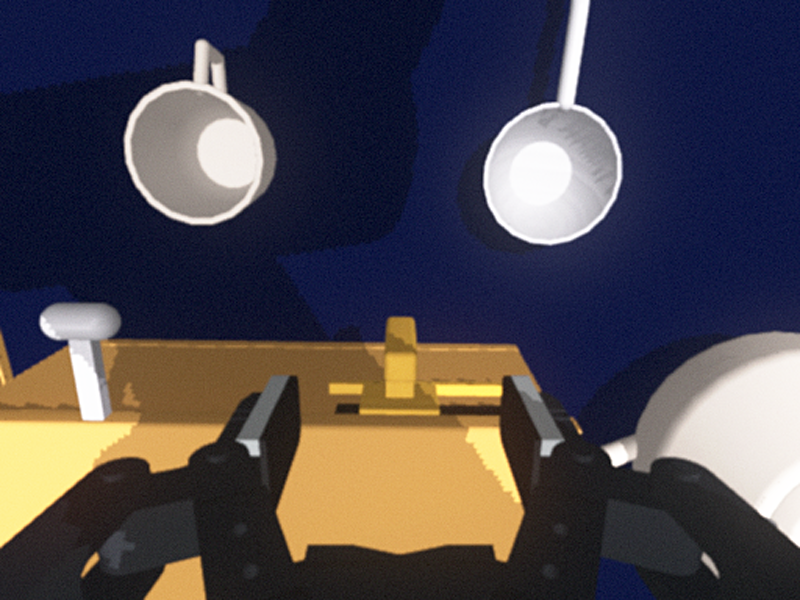

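The tab's top face is centred at (400,364), matching the expected (398,362), so the tool can go straight down.

Request:
{"api": "arm_command", "payload": {"steps": [0,0,0.014,0,0,0,0.014,0,0,0,0.014,0,0,0,0.014,0,0,0,0,0]}}

```text
clock: 8.88
position: [501.0, 64.2, 102.4]
ee_rot: [-0.146, 0.989, -0.0, -0.002]
contact_force: [-0.4, 0.2, 0.8]
gripper_width: 60.0
grasp_force: 0.0
```

Request:
{"api": "arm_command", "payload": {"steps": [0,0,0,0,0,0,0,0,0,0,0,0,0,0,0,0], "grip": 0.005}}

```text
clock: 9.38
position: [502.1, 64.6, 104.6]
ee_rot: [-0.146, 0.989, 0.0, 0.001]
contact_force: [0.5, -0.7, 3.8]
gripper_width: 10.8
grasp_force: 58.6
```

Request:
{"api": "arm_command", "payload": {"steps": [0,0.003,0,0,0,0.003,0,0,0,0.003,0,0,0,0.003,0,0,0,0.003,0,0,0,0.003,0,0,0,0,0,0]}}

```text
clock: 10.25
position: [497.1, 82.0, 104.6]
ee_rot: [-0.147, 0.989, -0.0, 0.001]
contact_force: [0.2, -3.1, 5.0]
gripper_width: 10.7
grasp_force: 59.2
```

Request:
{"api": "arm_command", "payload": {"steps": [0,0,0,0,0,0,0,0,0,0,0,0,0,0,-0.02,0,0,0,-0.02,0,0,0,-0.016,0,0.002,-0.0278,0,0,0.002,-0.0278,0,0,0.002,-0.0278,0,0,0.002,-0.0278,0,0,0.002,-0.0278,0,0,0,0,0,0,0,0,0,0], "grip": 0.06}}

```text
clock: 11.88
position: [527.0, -53.8, 159.8]
ee_rot: [-0.146, 0.989, 0.0, -0.0]
contact_force: [0.2, -0.1, -0.5]
gripper_width: 59.8
grasp_force: 0.0
```

Run:
```python
from h import *
im=get_image("wrist")[:,:,::-1]
cv2.imwrite("pics/w4.png",cv2.resize(im,(800,600),interpolation=cv2.INTER_CUBIC))
```

```text
(no output)
```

View pics/w4.png

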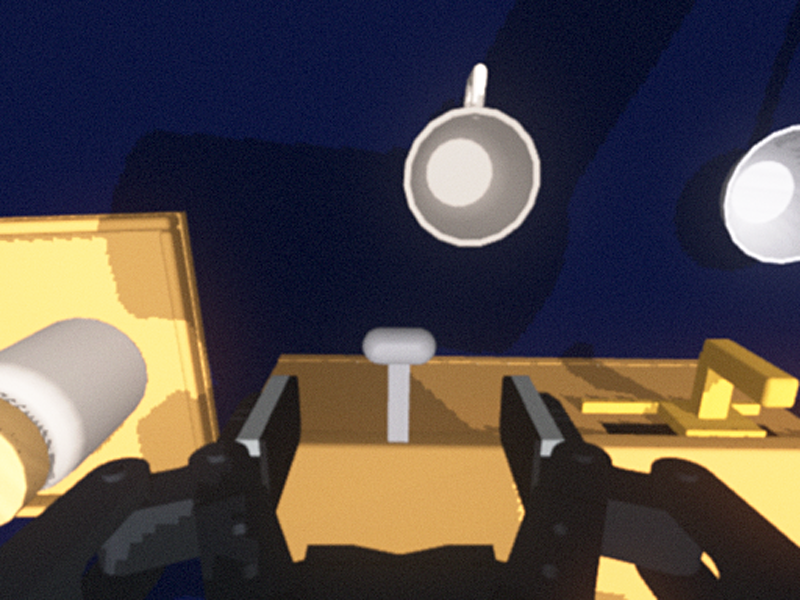

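The slide and tab have moved to +y (tab top near (780,390)), and the pull is centred at (400,346). I'll grip it again.

Request:
{"api": "arm_command", "payload": {"steps": [0,0,0.015,0,0,0,0.015,0,0,0,0.015,0,0,0,0.014,0,0,0,0,0]}}

```text
clock: 12.55
position: [526.4, -54.3, 99.4]
ee_rot: [-0.146, 0.989, -0.0, -0.002]
contact_force: [0.1, 0.2, 0.9]
gripper_width: 59.9
grasp_force: 0.0
```

Request:
{"api": "arm_command", "payload": {"steps": [0,0,0,0,0,0,0,0,0,0,0,0,0,0,0,0], "grip": 0.015}}

```text
clock: 13.05
position: [527.8, -54.0, 101.9]
ee_rot: [-0.146, 0.989, -0.0, 0.001]
contact_force: [-1.6, 0.9, 4.9]
gripper_width: 24.2
grasp_force: 58.6
```

Run:
```python
import numpy as np
t=np.arange(0,1.0601,.04); x=-227*np.cos(t)+6*np.sin(t); z=227*np.sin(t)+6*np.cos(t)
for a,dx,dz in zip(t[1:],np.diff(x),np.diff(z)):print("%.2f tx %.4f tz %.4f"%(a,-dx/1e3,-dz/1e3))
```

```text
0.04 tx -0.0004 tz -0.0091
0.08 tx -0.0008 tz -0.0090
0.12 tx -0.0011 tz -0.0090
0.16 tx -0.0015 tz -0.0090
0.20 tx -0.0019 tz -0.0089
0.24 tx -0.0022 tz -0.0088
0.28 tx -0.0026 tz -0.0087
0.32 tx -0.0029 tz -0.0086
0.36 tx -0.0033 tz -0.0085
0.40 tx -0.0036 tz -0.0083
0.44 tx -0.0039 tz -0.0082
0.48 tx -0.0042 tz -0.0080
0.52 tx -0.0046 tz -0.0079
0.56 tx -0.0049 tz -0.0077
0.60 tx -0.0052 tz -0.0075
0.64 tx -0.0055 tz -0.0073
0.68 tx -0.0058 tz -0.0070
0.72 tx -0.0060 tz -0.0068
0.76 tx -0.0063 tz -0.0065
0.80 tx -0.0066 tz -0.0063
0.84 tx -0.0068 tz -0.0060
0.88 tx -0.0070 tz -0.0057
0.92 tx -0.0073 tz -0.0055
0.96 tx -0.0075 tz -0.0052
1.00 tx -0.0077 tz -0.0049
1.04 tx -0.0079 tz -0.0045
```

Request:
{"api": "arm_command", "payload": {"steps": [0,0,-0.0045,0,-0.0004,0,-0.0046,0,-0.0004,0,-0.0045,0,-0.0004,0,-0.0045,0,0,0,0,0]}}

```text
clock: 13.68
position: [528.8, -53.7, 119.5]
ee_rot: [-0.146, 0.989, 0.0, 0.001]
contact_force: [3.2, 0.2, -2.8]
gripper_width: 23.8
grasp_force: 58.9
```

The lid is past the caught angle with only 3 N on the tool, so it is free. Raising it along the arc.

Request:
{"api": "arm_command", "payload": {"steps": [-0.0011,0,-0.009,0,-0.0015,0,-0.009,0,-0.0019,0,-0.0089,0,-0.0022,0,-0.0088,0,-0.0026,0,-0.0087,0,-0.0029,0,-0.0086,0,-0.0033,0,-0.0085,0,-0.0036,0,-0.0083,0,-0.0039,0,-0.0082,0,-0.0042,0,-0.008,0,-0.0046,0,-0.0079,0,0,0,0,0]}}

```text
clock: 15.18
position: [559.7, -44.6, 213.8]
ee_rot: [-0.147, 0.989, -0.0, 0.001]
contact_force: [2.2, -4.0, -4.8]
gripper_width: 23.9
grasp_force: 59.1
```

Request:
{"api": "arm_command", "payload": {"steps": [-0.0049,0,-0.0077,0,-0.0052,0,-0.0075,0,-0.0055,0,-0.0073,0,-0.0058,0,-0.007,0,-0.006,0,-0.0068,0,-0.0063,0,-0.0065,0,-0.0066,0,-0.0063,0,-0.0068,0,-0.006,0,-0.007,0,-0.0057,0,-0.0073,0,-0.0055,0,0,0,0,0]}}

```text
clock: 16.55
position: [618.4, -27.6, 277.8]
ee_rot: [-0.146, 0.989, -0.0, -0.0]
contact_force: [5.0, -7.3, -8.4]
gripper_width: 24.0
grasp_force: 59.3
```

Request:
{"api": "arm_command", "payload": {"steps": [-0.0037,0,-0.0026,0,-0.0038,0,-0.0026,0,-0.0038,0,-0.0025,0,-0.0039,0,-0.0024,0,-0.0039,0,-0.0023,0,-0.004,0,-0.0022,0,0,0,0,0,0,0,0,0]}}

```text
clock: 17.55
position: [639.5, -19.6, 294.7]
ee_rot: [-0.147, 0.989, 0.0, 0.0]
contact_force: [0.5, -1.3, 0.0]
gripper_width: 15.1
grasp_force: 0.0
```

Run:
```python
from h import *
s=read_state();p=s["position"];print(p,s["contact_force"])
for q in([640.7,42.6,.2928],):
    h=c2w(q,[90,-60,95]);d=p-h;c,sn=np.cos(q[2]),np.sin(q[2])
    x=c*d[0]+sn*d[1];y=-sn*d[0]+c*d[1];print(x,y,d[2],np.hypot(x,d[2]),np.arctan2(d[2],-x)-np.arctan2(6,227))
im=get_image("side")[:,:,::-1]
cv2.imwrite("pics/s2.png",cv2.resize(im[80:300,100:393],(800,600),interpolation=cv2.INTER_CUBIC))
```

```text
[639.54630937 -19.64184088 294.7006707 ] [ 0.51002319 -1.31053479  0.01355866]
-109.0697118472076 0.740200406939902 199.70067069606517 227.54463280616216 1.0444759033717084
```

View pics/s2.png

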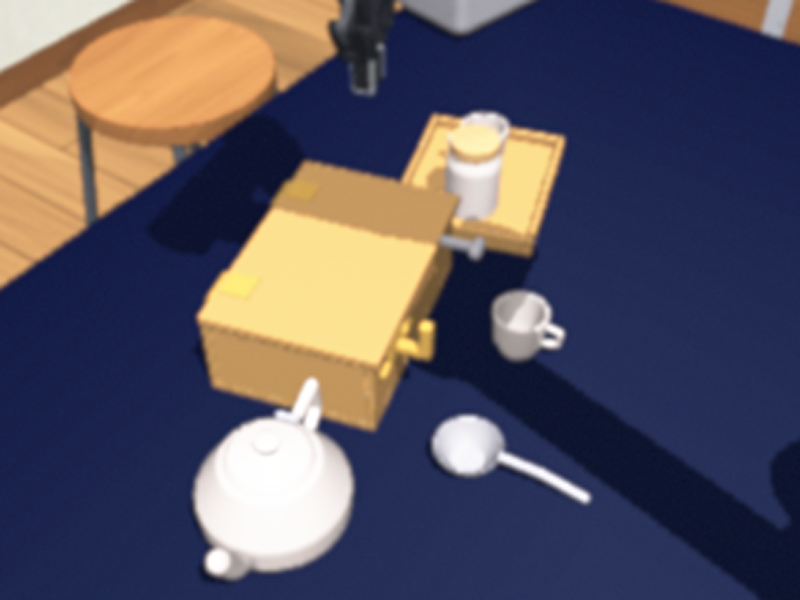

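The side view shows the lid shut again with the pull at about (475,247). It slipped out near the top, where forces had built to about 8 N radially and 8 N sideways. Everything else stands where it was, and the catch is still at +y. I'll grip again deeper and raise it with force corrections.

Request:
{"api": "arm_command", "payload": {"steps": [0.0195,0,0,0,0.0195,0,0.02,0,0.0195,0,0.028,0,0.0195,0,0.029,0,0.0195,0,0.029,0,0.0195,0,0.029,0,0,0,0,0,0,0,0,0], "grip": 0.06}}

```text
clock: 18.6
position: [529.5, -53.7, 160.6]
ee_rot: [-0.147, 0.989, -0.0, 0.002]
contact_force: [1.2, 0.7, 1.0]
gripper_width: 59.8
grasp_force: 0.0
```

Run:
```python
from h import *
im=get_image("wrist")[:,:,::-1];W=get_calibration("wrist")
cv2.imwrite("pics/w5.png",cv2.resize(im[190:340,130:380],(800,480),interpolation=cv2.INTER_CUBIC))
p=read_state()["position"];print(p)
u=proj(W,np.array([p[0],p[1],101]));print(u,(u-[130,190])*3.2)
g=cv2.cvtColor(im,cv2.COLOR_BGR2HSV)
m=(g[...,1]<60)&(g[...,2]>110);m=m.astype(np.uint8)
n,l,st,ce=cv2.connectedComponentsWithStats(m)
print([(st[i],ce[i].round(1)) for i in range(1,n) if st[i][4]>60])
```

```text
[529.756753   -53.57115481 160.72704429]
[255.14136481 220.49717744] [400.45236739  97.5909678 ]
[(array([ 259,   36,   88,  118, 6554], dtype=int32), array([303.2, 105.7])), (array([ 464,   76,   48,   90, 3355], dtype=int32), array([491.1, 123.9])), (array([   0,  200,   95,  109, 6177], dtype=int32), array([ 47.5, 243.1])), (array([ 234,  206,   46,   73, 1613], dtype=int32), array([256. , 232.9])), (array([151, 281,  16,  11, 102], dtype=int32), array([160.5, 285.1])), (array([346, 280,  15,  12, 100], dtype=int32), array([350.8, 285. ])), (array([  0, 284,  17,  25, 168], dtype=int32), array([  7.8, 295.3]))]
```

View pics/w5.png

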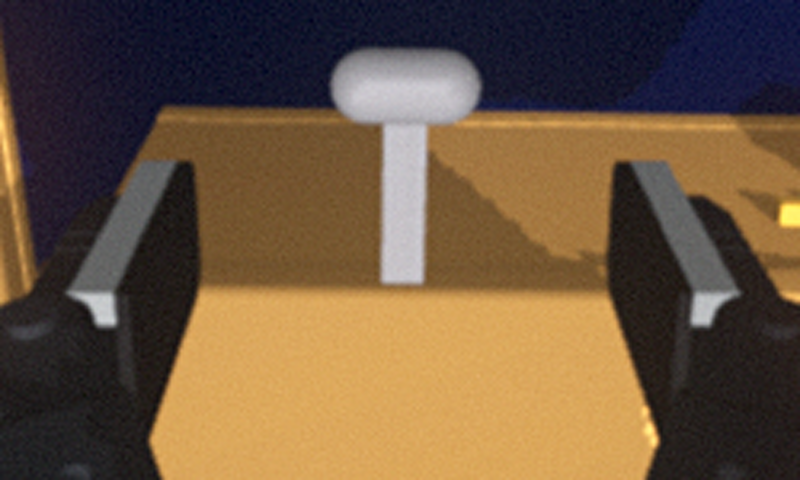

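The crossbar is at (406,86) in the crop against an expected (400,98), so the tool needs about +2 mm in x and +1 mm in y. The stem and lid edge slant by about 0.02 rad, so the chest yaw is about 0.275, and I'll align to that.

Request:
{"api": "arm_command", "payload": {"steps": [0.002,0.001,0,0.018,0,0,0.016,0,0,0,0.016,0,0,0,0.016,0,0,0,0.015,0,0,0,0,0]}}

```text
clock: 19.4
position: [525.1, -53.6, 95.0]
ee_rot: [-0.137, 0.991, -0.0, -0.001]
contact_force: [-0.3, -0.3, 0.3]
gripper_width: 59.9
grasp_force: 0.0
```

Request:
{"api": "arm_command", "payload": {"steps": [0,0,0,0,0,0,0,0,0,0,0,0,0,0,0,0], "grip": 0.0}}

```text
clock: 19.9
position: [526.4, -54.2, 97.0]
ee_rot: [-0.138, 0.99, -0.001, 0.001]
contact_force: [1.4, -4.8, 4.3]
gripper_width: 24.6
grasp_force: 58.6
```

Request:
{"api": "arm_command", "payload": {"steps": [-0.0004,0,-0.0091,0,-0.0008,0,-0.009,0,-0.0011,0,-0.009,0,-0.0015,0,-0.009,0,-0.0019,0,-0.0089,0,-0.0022,0,-0.0088,0,-0.0026,0,-0.0087,0,-0.0029,0,-0.0086,0,0,0,0,0]}}

```text
clock: 21.02
position: [538.2, -50.8, 166.9]
ee_rot: [-0.137, 0.991, -0.0, -0.001]
contact_force: [3.1, -7.4, -2.4]
gripper_width: 24.2
grasp_force: 58.9
```

Request:
{"api": "arm_command", "payload": {"steps": [-0.0033,-0.0003,-0.0085,0,-0.0036,-0.0003,-0.0083,0,-0.0039,-0.0003,-0.0082,0,-0.0042,-0.0003,-0.008,0,-0.0046,-0.0002,-0.0079,0,-0.0049,-0.0002,-0.0077,0,-0.0052,-0.0002,-0.0075,0,-0.0055,-0.0002,-0.0073,0,0,0,0,0]}}

```text
clock: 22.15
position: [575.1, -40.5, 230.8]
ee_rot: [-0.138, 0.99, 0.001, 0.002]
contact_force: [2.7, 4.4, -6.7]
gripper_width: 24.5
grasp_force: 59.1
```

Request:
{"api": "arm_command", "payload": {"steps": [-0.0062,0.0004,-0.0067,0,-0.0064,0.0002,-0.0066,0,-0.006,0,-0.0068,0,-0.0063,0,-0.0065,0,0,0,0,0]}}

```text
clock: 22.78
position: [597.4, -34.1, 257.4]
ee_rot: [-0.137, 0.991, 0.001, 0.0]
contact_force: [1.1, 4.0, -6.0]
gripper_width: 24.0
grasp_force: 59.1
```

Request:
{"api": "arm_command", "payload": {"steps": [-0.0072,0.0003,-0.0056,0,-0.0075,0.0002,-0.0053,0,-0.0076,0.0002,-0.0052,0,0,0,0,0]}}

```text
clock: 23.28
position: [618.0, -28.2, 274.9]
ee_rot: [-0.138, 0.99, -0.0, -0.0]
contact_force: [-4.1, 3.9, 1.2]
gripper_width: 24.3
grasp_force: 60.0
```

Request:
{"api": "arm_command", "payload": {"steps": [-0.0035,0.0002,-0.0028,0,-0.0036,0.0001,-0.0027,0,-0.0038,0.0001,-0.0026,0,0,0,0,0]}}

```text
clock: 23.78
position: [628.6, -25.1, 281.8]
ee_rot: [-0.138, 0.99, -0.0, 0.0]
contact_force: [-4.2, 1.6, 0.1]
gripper_width: 24.2
grasp_force: 60.1
```

Request:
{"api": "arm_command", "payload": {"steps": [-0.0038,0.0001,-0.0026,0,-0.0038,0,-0.0025,0,0,0,0,0]}}

```text
clock: 24.15
position: [636.5, -22.7, 286.0]
ee_rot: [-0.138, 0.99, -0.0, 0.001]
contact_force: [-0.7, -1.0, -2.3]
gripper_width: 24.3
grasp_force: 59.2
```

Request:
{"api": "arm_command", "payload": {"steps": [-0.0038,0,-0.0023,0,0,0,0,0]}}

```text
clock: 24.4
position: [639.9, -21.7, 288.1]
ee_rot: [-0.138, 0.99, -0.0, 0.0]
contact_force: [1.9, -1.5, -5.3]
gripper_width: 24.2
grasp_force: 59.2
```

Request:
{"api": "arm_command", "payload": {"steps": [-0.0023,0,-0.0006,0,0,0,0,0]}}

```text
clock: 24.65
position: [641.7, -21.1, 289.2]
ee_rot: [-0.137, 0.991, -0.0, 0.0]
contact_force: [0.3, -2.8, -4.6]
gripper_width: 24.2
grasp_force: 59.3
```

Request:
{"api": "arm_command", "payload": {"steps": [-0.0015,0,-0.0006,0,0,0,0,0]}}

```text
clock: 24.9
position: [643.0, -20.8, 290.0]
ee_rot: [-0.137, 0.991, -0.0, 0.0]
contact_force: [1.5, -2.5, -3.7]
gripper_width: 24.3
grasp_force: 59.3
```

Request:
{"api": "arm_command", "payload": {"steps": [-0.0015,0,-0.0006,0,0,0,0,0]}}

```text
clock: 25.15
position: [644.4, -20.4, 290.8]
ee_rot: [-0.137, 0.991, -0.0, 0.0]
contact_force: [0.7, -2.7, -2.7]
gripper_width: 24.0
grasp_force: 59.4
```

Request:
{"api": "arm_command", "payload": {"steps": [-0.0012,0,-0.0005,0,0,0,0,0,0,0,0,0]}}

```text
clock: 25.52
position: [645.4, -20.1, 291.4]
ee_rot: [-0.137, 0.991, -0.0, 0.0]
contact_force: [-0.5, -3.4, 0.4]
gripper_width: 24.2
grasp_force: 59.5
```

Run:
```python
from h import *
s=read_state();p=s["position"];print(p,s["contact_force"],s["gripper_width"],s["joint_vel"].round(3))
im=get_image("side")[:,:,::-1]
cv2.imwrite("pics/s3.png",cv2.resize(im[80:300,100:393],(800,600),interpolation=cv2.INTER_CUBIC))
```

```text
[645.41088182 -20.08705175 291.3592151 ] [-0.4787726  -3.43379299  0.40968053] 24.213458550985877 [ 0.    -0.    -0.001  0.     0.     0.   ]
```

View pics/s3.png

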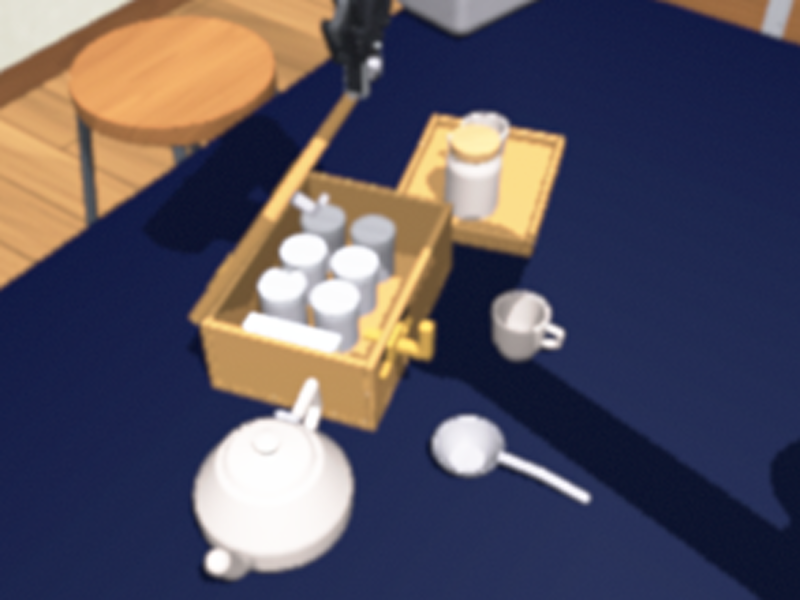

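The lid is open, the tea is visible, and the pads still hold the pull (near (370,70)). I'll nudge slightly to feel the stop.

Request:
{"api": "arm_command", "payload": {"steps": [-0.0013,0,-0.001,0,0,0,0,0,0,0,0,0]}}

```text
clock: 25.95
position: [646.7, -19.7, 292.1]
ee_rot: [-0.137, 0.991, -0.0, 0.0]
contact_force: [-1.2, -4.3, 0.2]
gripper_width: 23.9
grasp_force: 59.5
```

Request:
{"api": "arm_command", "payload": {"steps": [-0.0013,0,-0.001,0,0,0,0,0,0,0,0,0]}}

```text
clock: 26.32
position: [648.1, -19.3, 292.9]
ee_rot: [-0.137, 0.991, -0.0, -0.0]
contact_force: [-1.1, -4.6, -0.7]
gripper_width: 23.8
grasp_force: 59.5
```

Run:
```python
from h import *
B=get_calibration("side");q=[640.7,42.6,.276]
# keep pull where the closed pull was seen: (526.8,-54)
d=np.array([526.8,-54.])-c2w(q,[-137,-60,101])[:2];q=[q[0]+d[0],q[1]+d[1],q[2]]
f=lambda P:(proj(B,c2w(q,P))-[100,80])*800/293
rot=lambda x,z,y,t:[90-(x*np.cos(t)-z*np.sin(t)),y,95+x*np.sin(t)+z*np.cos(t)]
print(f([-137,-46,101]))
for t in(.95,1.0,1.05):print(t,"pull+yend",f(rot(227,6,-46,t)).round(),"corner+y",f(rot(180,12,130,t)).round(),f(rot(180,0,130,t)).round(),c2w(q,rot(227,6,-60,t)).round(1))
im=get_image("side")[:,:,::-1]
cv2.imwrite("pics/s4.png",cv2.resize(im[80:180,180:300],(720,600),interpolation=cv2.INTER_CUBIC))
```

```text
[474.05361432 256.29813566]
0.95 pull+yend [382.  88.] corner+y [276. 224.] [287. 233.] [622.9 -26.8 283.1]
1.0 pull+yend [372.  81.] corner+y [267. 218.] [279. 226.] [632.1 -24.2 289.3]
1.05 pull+yend [362.  74.] corner+y [258. 212.] [270. 220.] [641.5 -21.5 294.9]
```

View pics/s4.png

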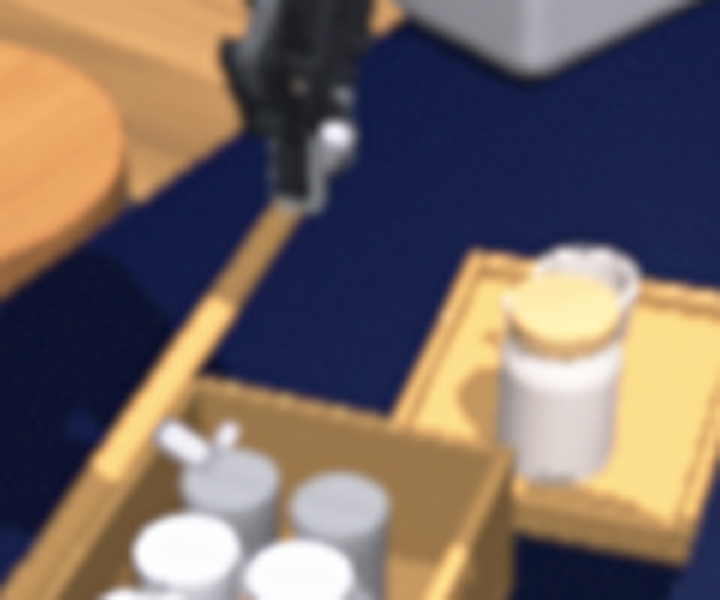

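The pull's near end is at (336,133) in this crop, just ahead of the finger. I'll check numerically in the wrist image where it sits between the pads, compared with the first grasp.

Run:
```python
from h import *
w2=cv2.resize(cv2.imread("pics/w2.png"),(512,384),interpolation=cv2.INTER_AREA)
now=get_image("wrist")[:,:,::-1];W=get_calibration("wrist");s=read_state();p=s["position"]
for n,im in(("w2",w2),("now",now)):
    for col in(245,):
        print(n,col,[tuple(int(v) for v in im[r,col-1:col+2].mean(0)) for r in range(225,325,4)])
print([proj(W,p+np.array([0,0,dz])).round(1) for dz in(0,4)],s["contact_force"].round(1),p)
```

```text
w2 245 [(43, 19, 12), (45, 20, 14), (48, 23, 20), (45, 19, 12), (49, 24, 21), (49, 25, 22), (48, 24, 18), (53, 82, 114), (108, 104, 106), (140, 134, 136), (167, 162, 164), (186, 179, 180), (212, 205, 208), (222, 216, 219), (213, 209, 211), (209, 203, 204), (161, 162, 172), (87, 114, 141), (88, 115, 142), (89, 119, 145), (102, 125, 151), (100, 124, 147), (100, 122, 147), (100, 124, 148), (100, 125, 149)]
now 245 [(186, 185, 184), (189, 183, 185), (172, 170, 172), (48, 72, 95), (99, 99, 105), (166, 160, 162), (201, 194, 198), (223, 216, 220), (237, 233, 235), (241, 238, 239), (236, 232, 234), (225, 219, 221), (190, 184, 188), (57, 30, 25), (56, 30, 27), (55, 28, 25), (55, 27, 25), (53, 27, 23), (39, 24, 21), (38, 24, 20), (36, 16, 16), (33, 16, 11), (32, 15, 12), (33, 15, 11), (34, 11, 10)]
[array([254.9, 273.5]), array([254.9, 278.7])] [-0.2 -5.4 -1.1] [648.03432336 -19.29394366 292.836929  ]
```

The crossbar centre has shifted about 7 mm within the pads. That puts the pull at about (641,-21), which is the expected position at 1.05 rad, so the lid is on its stop. I'll dwell and check for creep.

Request:
{"api": "arm_command", "payload": {"steps": [0,0,0,0,0,0,0,0,0,0,0,0,0,0,0,0,0,0,0,0,0,0,0,0,0,0,0,0,0,0,0,0,0,0,0,0,0,0,0,0,0,0,0,0,0,0,0,0]}}

```text
clock: 27.92
position: [648.1, -19.3, 292.8]
ee_rot: [-0.137, 0.991, -0.0, -0.0]
contact_force: [-0.9, -4.5, -1.5]
gripper_width: 24.0
grasp_force: 59.5
```

Run:
```python
from h import *
im=get_image("wrist")[:,:,::-1];s=read_state()
print([(r,int(im[r,244:247].mean())) for r in range(231,285,3)],s["contact_force"].round(1),s["gripper_width"],s["clock"])
```

```text
[(231, 184), (234, 130), (237, 73), (240, 80), (243, 136), (246, 173), (249, 197), (252, 215), (255, 230), (258, 237), (261, 239), (264, 235), (267, 230), (270, 217), (273, 188), (276, 38), (279, 40), (282, 40)] [-0.2 -4.8 -1.2] 24.055380922728308 27.975
```

```bash
python3 -c "
from bench import *
print(job_done())"
```

```text
the job is handed in; nothing more can be done
None
```

The job is handed in, with no verdict returned: the first tug showed the lid was caught, I slid the catch across, and after one slip when the lid fell shut I raised it again; it is now held by the pull at about 1.05 rad (estimated from the images), with nothing else visibly moved.

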